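# Ready the battery work lamp

### The job

Get the battery work lamp ready for the blender repair: put the two loose cells into the two battery wells in its base, one in each, nub up and fully down, and pull the lamp head up along its slanted mast until the lock button clicks out of the tube. Leave the head up and locked, and do not knock over the cells or disturb the other things on the counter.

Things in the scene. Friction and masses are not known exactly. Their poses are not given: they have to be found in the camera images.
- lamp: Work lamp, fixed. Origin on the counter under its grey base, 250 (x) by 245 mm (y), z up. Its -y end is the battery block, x -125 to +5, y -122 to -58 mm, 55 mm tall, two round wells in its top; the rest, x -125 to +125, y -58 to +120, is 30 mm tall. The mast stands at x +90, y +75 mm and leans 31 deg from vertical towards the lamp's -x. The head's edge is 105 mm in y from the wells.
- well_near (a point): Centre of the floor of the battery well at x -92, y -90 mm of the base, 8 mm above the counter; z up. Round bore 39 mm in diameter, 47 mm deep, mouth 55 mm above the counter with a 2 mm chamfer, free of walls above. A seated cell's origin lies here; the cell then stands 14 mm out of the mouth.
- well_far (a point): The same for the other well, at x -28, y -90 mm of the base, 64 mm from the first. The block's cover hangs open on its outer (-y) side.
- mast (a joint): Extension of the telescoping mast along its slant, m: 0 pushed in, 0.100 the lock button clicks out, 0.103 end stop. Starts between 0 and 0.045. Takes about 6 N to pull up, weight included, and stays where it is left; once the button is out it cannot slide back below 0.100.
- head_top (a point): Middle of the lamp head's top edge; moves along; 0.25 m high pushed in, 0.33 m extended. z points up along the mast, 31 deg from vertical: pull this way. x is square to the head's faces (upper face +x), y level along its width. The head is a slab 120 mm wide (y), 80 mm deep down the mast; its top 30 mm is a rubber rail 20 mm thick, to be gripped across the thickness hand tilted along z.
- lock_button (a joint): Travel in m of the spring lock button, a 12 mm square steel button in the mast's upper face: 0 held in by the outer tube, 0.008 fully out through the window (it then stands 5 mm proud of the tube). It springs out by itself when the window is reached.
- lock_window (a point): Centre of the lock window, a 17 by 18 mm opening in the upper face of the outer aluminium tube (46 mm wide, 24 mm thick, 155 mm long), 26 mm below its mouth.
- cell_a: A D cell, black jacket and steel ends: cylinder 34 mm in diameter, 61 mm tall with its 2.5 mm nub, 0.14 kg. Stands upright on the counter, nub up. Origin at the centre of its flat underside, z up through the nub.
- cell_b: The other D cell, identical. Either cell may go in either well.
- bowl: Bystander: small white ceramic bowl with steel screws in it, 104 mm across, 34 mm tall; origin under its centre.
- coupling: Bystander: aluminium blender coupling, 40 mm in diameter, 32 mm tall, with four dogs on top; origin under its centre.
- brush: Bystander: yellow plastic scrubbing brush lying bristles down, 200 mm long, 46 mm wide, 34 mm tall; origin on the counter below its middle, x along its length.
- screwdriver: Bystander: screwdriver with a black handle, 200 mm long, 26 mm thick; origin on the counter under its middle, x along its length.
- pitcher: Bystander: blue plastic blender pitcher standing upright, 132 mm in diameter at its rim and 200 mm tall, handle on one side; origin under its centre.
There are look-alikes about, which are no part of the job. Leave any purple or turquoise look-alike of the cell_b alone.

How it is judged:
At the end, for the whole second after the job is handed in: The mast is extended to its lock (at least 97 mm) with the lock button out by more than 5 mm, and one cell rests in each well, either way round: nub up (within 0.15 rad), its underside within 7 mm of the well floor's centre, at rest (value of joint mast above 0.097 m and value of joint lock_button above 0.005 m and ((distance between cell_a and well_near below 0.007 m and distance between cell_b and well_far below 0.007 m) or (distance between cell_a and well_far below 0.007 m and distance between cell_b and well_near below 0.007 m)) and angle between each of cell_a, cell_b's own z axis and vertical below 0.15 rad and linear speed of each of cell_a, cell_b below 0.02 m/s); the robot touches nothing.
It fails at once if a cell is knocked over (tilts more than 1 rad) (angle between any of cell_a, cell_b's own z axis and vertical above 1 rad).
It fails at once if the bowl, coupling, brush, screwdriver or pitcher is moved by more than 30 mm (distance of any of bowl, coupling, brush, screwdriver, pitcher from where it was at the start of the episode above 0.03 m).
It also fails if it takes over 59 s, if anything falls off the work surface, if the arm or the gripper's body presses on something with over 40 N, if the wrist force passes 120 N, or if a joint passes its speed limit or range.

### The arm

A 6-joint arm with a two-finger parallel gripper is mounted at the origin on the work surface. World frame = base frame: x ahead of the robot, y to its left, z up, the work surface at z = 0. Lengths are in m, angles in rad, forces in N, time in s.
With the tool pointing down it reaches from about 0.25 to 0.725 m from the base axis. Payload 4 kg.
Tool frame: the origin (TCP) lies between the finger pads; the fingertips stand 25 mm ahead of it and the grasp point (between the pads) lies 6 mm ahead of it; z points along the fingers, y is the line along which they close (so a half turn about z gives the same grasp; the last joint's range is limited). The gripper opens to 85 mm and grips with 20 to 120 N. Pads are 22 mm wide; open, the fingers measure 114 mm over their backs; the gripper's body (76 mm by 85 mm) begins 54 mm behind the grasp point. The pads swing forward as they close: fully open they stand 13 mm farther back than shut.
Start: joints at [1.232, 0.241, 0.005, 1.335, 0, 1.571], TCP at [0.166, 0.472, 0.256] pointing down, gripper open.
Joint ranges: [-2.72, 2.72], [-1.05, 1.87], [-1.09, 1.28], [-1.99, 2.15], [-1.42, 1.44], [-3.14, 3.14]. Speed limits (rad/s): [2.79, 2.79, 3.14, 3.14, 3.14, 3.14].

### API

Orientations are given as a unit quaternion [x, y, z, w].
In Python, from workcell import bot gives the robot as it stands. The module is installed in compiled form; this text tells all that it offers.
- The arm moves only by the shell command python3 -m pendant 'ROWS'. ROWS is JSON, one flat list of numbers, 7 for each row, row after row: the shift along the tool's x, y, z normalised to -1 to 1, where 1 is 0.5 m, then the turn, a rotation vector about the tool's x, y, z normalised to -1 to 1, where 1 is 180 degrees, then the opening, from 0 (shut) to 1 (fully open). In form: [tx, ty, tz, ax, ay, az, fingers, tx, ty, tz, ax, ay, az, fingers, ...]. A call has exactly 10 rows; each row is the pose to reach, as a shift and turn from the pose commanded when the call began, along the tool's axes at that moment, turning the shorter way round; what a row does not reach only later rows make up. A row lasts 1/12 s, in which the tool goes at most 41.7 mm and 7.16 degrees, less where a joint would pass 70% of its speed; a pose out of reach is approached as far as the arm can. A call with a number of a shift or a turn outside -1 to 1 is refused whole. A call with a gripper value outside its range is refused whole. The fingers move at their own pace and stop on an object; the grip force is fixed at half the most. Time passes only in rows, so rows that repeat a pose let the fingers close, or fill a call up. It gives the time, the measured TCP pose, the force, the opening and the grip force at its end, in the units of the state.
- bot.get_obs(): the state, without advancing time (a new reading comes with each control period).
- bot.camera(name): name is "scene" or "top" or "wrist"; returns a dict with "pixels" (480x640x3 uint8, red, green, blue), "mtx" (3x3 intrinsics, pixels), "cam_to_world" (4x4, takes a point from camera to world coordinates); the wrist camera has in their place "hand_eye" (4x4, takes a point from camera to tool coordinates, whose origin is the TCP and whose axes are the flange's). Camera axes: x right, y up, looking along -z (the intrinsics and any distortion apply to the point x, -y, -z); pixel columns grow to the right and rows downward; lengths in m; the calibration is good to about 2 mm. A picture is of the moment at which its call begins: read the wrist's pose just before it. There is no depth.
- bot.job_done(): hands the job in; it is judged then, once.
The state is a dict: "clock": time; "joint_pos": joint angles; "joint_vel": joint speeds; "tau": joint torques, N m; "eef_pos": TCP position; "tool_rot": TCP orientation; "ft_force": force on the tool from outside, world axes, zero at the start; "ft_torque": the same for the moment, N m; "grip_width": finger opening in m; "grasp_force": force on a finger pad.
Only numpy, scipy, OpenCV 4.12 (cv2) and the standard library are available. Lean on these libraries where they do the work, as an engineer would, in place of code of your own. Each camera call takes 0.05 s, during which the arm holds its last target. There are 200 camera calls.

## Working session

There is one attempt and no reset: what is moved stays moved. The work goes in short steps, Python scripts to look and compute and a shell command to move; the robot and the scene stay as the last step left them, time stands still between calls to the robot, and variables do not carry over. Pictures are saved under pics/ and viewed, at most 12 in all, crops included, and the job is handed in when it is done.

```bash
mkdir -p pics
cat > h.py <<'E'
import numpy as np, cv2
from scipy.spatial.transform import Rotation as R
from workcell import bot
def snap(n):
    o=bot.get_obs(); c=bot.camera(n); c['obs']=o
    if 'hand_eye' in c:
        T=np.eye(4);T[:3,:3]=R.from_quat(o['tool_rot']).as_matrix();T[:3,3]=o['eef_pos'];c['c2w']=T@np.array(c['hand_eye'])
    else: c['c2w']=np.array(c['cam_to_world'])
    return c
def save(c,f,box=None,s=1):
    im=c['pixels'][:,:,::-1]
    if box: im=im[box[1]:box[3],box[0]:box[2]]
    cv2.imwrite('pics/'+f,cv2.resize(im,None,fx=s,fy=s))
def ray(c,u,v):
    K=np.array(c['mtx']);p=np.linalg.inv(K)@[u,v,1];d=c['c2w'][:3,:3]@[p[0],-p[1],-p[2]];return c['c2w'][:3,3],d/np.linalg.norm(d)
def onz(c,u,v,z):
    o,d=ray(c,u,v);return o+d*(z-o[2])/d[2]
def proj(c,P):
    T=np.linalg.inv(c['c2w']);p=T[:3,:3]@np.array(P)+T[:3,3];q=np.array(c['mtx'])@[p[0],-p[1],-p[2]];return q[:2]/q[2]
def tri(c1,a,c2,b):
    o1,d1=ray(c1,*a);o2,d2=ray(c2,*b);A=np.c_[d1,-d2];t=np.linalg.lstsq(A,o2-o1,rcond=None)[0];p,q=o1+t[0]*d1,o2+t[1]*d2;return (p+q)/2,np.linalg.norm(p-q)
def togo(pos,quat=None):
    o=bot.get_obs();r=R.from_quat(o['tool_rot']);print('shift',(r.inv().apply(np.array(pos)-o['eef_pos'])/0.5).round(4))
    if quat is not None: print('turn',((r.inv()*R.from_quat(quat)).as_rotvec()/np.pi).round(4))
E
python3 - <<'E'
from h import *
print(bot.get_obs())
for n in('top','scene'):
    c=snap(n);save(c,n+'0.png');print(n,np.round(c['c2w'],3).tolist(),np.round(c['mtx'],1).tolist(),c.keys())
E
```

```text
{'clock': 0.0, 'joint_pos': array([ 1.23200623e+00,  2.41431365e-01,  3.73662832e-03,  1.33518296e+00,
       -6.20601804e-06,  1.57076884e+00]), 'joint_vel': array([ 0.00133218,  0.00027158,  0.00140131, -0.00237132, -0.00023264,
       -0.00086581]), 'tau': array([ 7.65243094e-04, -3.72314107e+01,  2.52408886e+01,  1.69058604e-02,
        3.89677325e-06, -6.77395590e-06]), 'eef_pos': array([0.16598609, 0.47104279, 0.25540844]), 'tool_rot': array([ 1.68572445e-01,  9.85688717e-01, -1.02630889e-03, -1.72400275e-04]), 'ft_force': array([ 0.01261495, -0.65447946,  0.0255232 ]), 'ft_torque': array([-0.02008811,  0.03862353,  0.02999443]), 'grasp_force': 0.0, 'grip_width': 0.08558346375989867}
top [[-0.003, 0.992, -0.13, 0.415], [-1.0, 0.001, 0.028, -0.106], [0.028, 0.13, 0.991, 1.184], [0.0, 0.0, 0.0, 1.0]] [[507.0, 0.0, 320.9], [0.0, 507.0, 234.5], [0.0, 0.0, 1.0]] dict_keys(['pixels', 'mtx', 'cam_to_world', 'obs', 'c2w'])
scene [[-0.693, -0.506, 0.514, 1.071], [0.721, -0.466, 0.513, 0.416], [-0.02, 0.726, 0.687, 0.877], [0.0, 0.0, 0.0, 1.0]] [[502.1, 0.0, 320.0], [0.0, 502.1, 244.6], [0.0, 0.0, 1.0]] dict_keys(['pixels', 'mtx', 'cam_to_world', 'obs', 'c2w'])
```

View pics/top0.png

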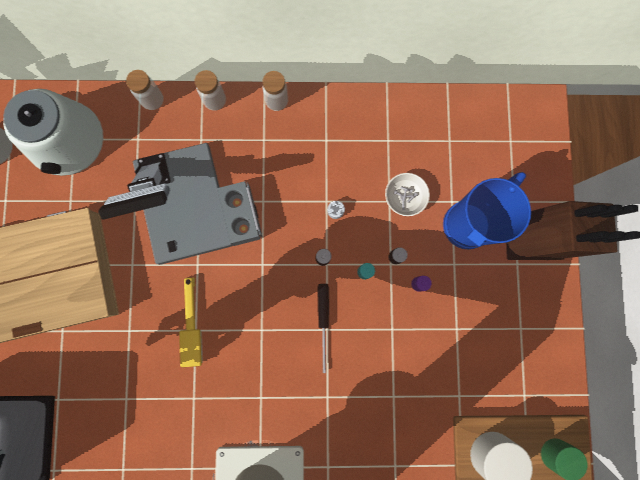

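View pics/scene0.png

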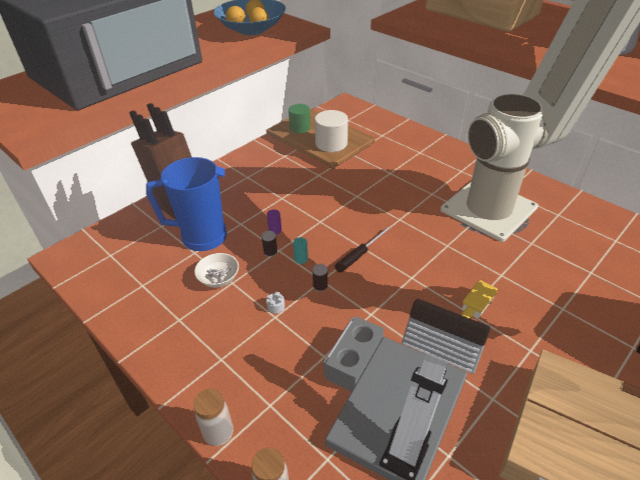

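Candidates for the cells in the top view are dark/steel at (323,256) and (399,255), turquoise at (366,271) and purple at (421,283). The two black ones match the description. The wells are at about (235,199) and (241,227), and the head rail is at (133,203). Next I'll measure these and check with a close crop.

Run:
```python
from h import *
t=snap('top');s=snap('scene')
print('cells');
for u,v in((323,256),(399,255),(366,271),(421,283)): print(onz(t,u,v,.0585).round(3))
a=onz(t,235,199,.05);b=onz(t,241,227,.05);print('wells',a.round(3),b.round(3),np.linalg.norm(a-b))
for n,(u,v) in dict(bcorner=(262,236),b2=(247,182)).items(): print(n,onz(t,u,v,.055).round(3))
print('basecorner',onz(t,158,263,.03).round(3),onz(t,207,144,.03).round(3))
im=np.hstack([cv2.resize(t['pixels'][180:300,90:270],None,fx=2.2,fy=2.2),cv2.resize(t['pixels'][220:300,300:440],None,fx=2.83,fy=3.3)])[:,:,::-1]
im2=cv2.resize(s['pixels'][220:400,230:500],None,fx=2.2,fy=2.2)[:,:,::-1]
W=max(im.shape[1],im2.shape[1]);f=np.zeros((im.shape[0]+im2.shape[0],W,3),np.uint8);f[:im.shape[0],:im.shape[1]]=im;f[im.shape[0]:,:im2.shape[1]]=im2
print(f.shape);k=min(1,600/f.shape[0],800/W);cv2.imwrite('pics/c1.png',cv2.resize(f,None,fx=k,fy=k,interpolation=cv2.INTER_AREA))
```

```text
cells
[ 0.514 -0.143  0.058]
[ 0.516 -0.313  0.058]
[ 0.481 -0.238  0.058]
[ 0.454 -0.361  0.058]
wells [0.644 0.056 0.05 ] [0.58  0.041 0.05 ] 0.06576443871989726
bcorner [ 0.559 -0.006  0.055]
b2 [0.683 0.029 0.055]
basecorner [0.501 0.229 0.03 ] [0.779 0.127 0.03 ]
(660, 792, 3)
```

View pics/c1.png

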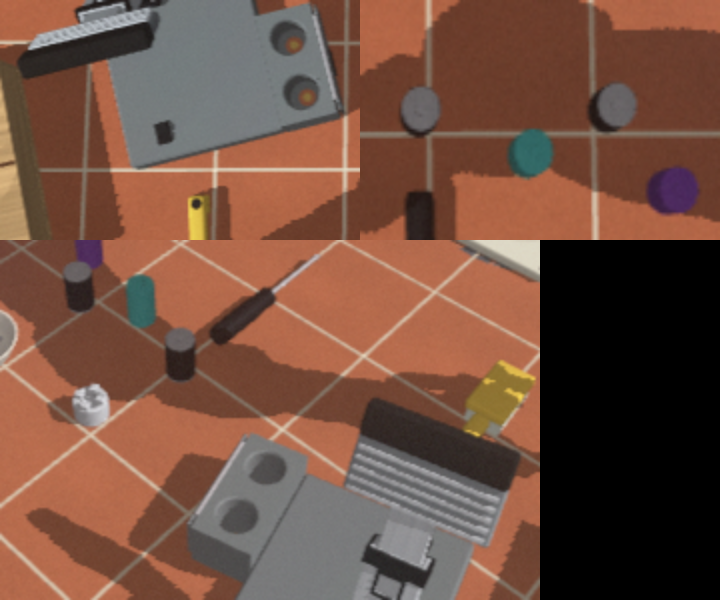

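The crop shows two black-jacketed cells with steel tops, at (323,256) and (399,255), and the turquoise and purple decoys are clearly different from them. The lamp yaw is about 14°. I'll triangulate the rail and set up the approach.

```bash
cat >> h.py <<'E'
yaw=np.radians(14.)
X=np.array([np.cos(yaw),np.sin(yaw),0]);Y=np.array([-np.sin(yaw),np.cos(yaw),0]);Z=np.array([0,0,1.])
s31,c31=np.sin(np.radians(31)),np.cos(np.radians(31))
M=-s31*X+c31*Z; HX=c31*X+s31*Z
def qhead():
    return R.from_matrix(np.c_[np.cross(HX,-M),HX,-M]).as_quat()
def qdown(sg=1):
    return R.from_matrix(np.c_[np.cross(sg*Y,-Z),sg*Y,-Z]).as_quat()
E
python3 - <<'E'
from h import *
t=snap('top');s=snap('scene')
a,e1=tri(t,(99,217.5),s,(489.5,327.5));b,e2=tri(t,(166,201.5),s,(417.5,300))
print(a,e1,b,e2,np.linalg.norm(a-b))
m=(a+b)/2+0.01*HX;print('head_top',m.round(4),'lamp',(m-[.648,.150,0])@X,(m-[.648,.150,0])@Y)
print('yaw',np.degrees(np.arctan2(*( (a-b)[[1,0]])))-90)
togo(m+0.10*M,qhead())
E
```

```text
[0.56712661 0.27050162 0.26155514] 0.0024116359873410046 [0.59589055 0.15498025 0.25742353] 0.005087034398299827 0.1191201979361849
head_top [0.5898 0.2148 0.2646] lamp -0.04076626308920168 0.07696299572504647
yaw 13.98189513772887
shift [-0.8838 -0.2592 -0.1885]
turn [-0.1581 -0.0849  0.3065]
```

```bash
python3 -m pendant '[-0.884,-0.259,-0.189,-0.158,-0.085,0.307,1,-0.884,-0.259,-0.189,-0.158,-0.085,0.307,1,-0.884,-0.259,-0.189,-0.158,-0.085,0.307,1,-0.884,-0.259,-0.189,-0.158,-0.085,0.307,1,-0.884,-0.259,-0.189,-0.158,-0.085,0.307,1,-0.884,-0.259,-0.189,-0.158,-0.085,0.307,1,-0.884,-0.259,-0.189,-0.158,-0.085,0.307,1,-0.884,-0.259,-0.189,-0.158,-0.085,0.307,1,-0.884,-0.259,-0.189,-0.158,-0.085,0.307,1,-0.884,-0.259,-0.189,-0.158,-0.085,0.307,1]'
python3 - <<'E'
from h import *
togo(np.array([.5898,.2148,.2646])+.1*M,qhead());print(bot.get_obs()['joint_pos'].round(2))
E
```

```text
clock: 1.13
eef_pos: [0.4967, 0.2316, 0.3394]
tool_rot: [0.595, 0.758, 0.211, 0.165]
ft_force: [-0.8, 0.8, -0.5]
grip_width: 0.0855
grasp_force: 0.0
shift [-0.0774  0.0712  0.0172]
turn [ 0.0002  0.0002 -0.0011]
[ 0.5  -0.06 -0.25  0.85 -0.13  1.8 ]
```

```bash
python3 -m pendant '[-0.077,0.071,0.017,0,0,0,1,-0.077,0.071,0.017,0,0,0,1,-0.077,0.071,0.017,0,0,0,1,-0.077,0.071,0.017,0,0,0,1,-0.077,0.071,0.017,0,0,0,1,-0.077,0.071,0.017,0,0,0,1,-0.077,0.071,0.017,0,0,0,1,-0.077,0.071,0.017,0,0,0,1,-0.077,0.071,0.017,0,0,0,1,-0.077,0.071,0.017,0,0,0,1]'
python3 - <<'E'
from h import *
m=np.array([.5898,.2148,.2646])
togo(m+.1*M,qhead());c=snap('wrist');save(c,'w1.png')
for y in(-.06,0,.06):
  for x in (-.01,.01): print(y,x,proj(c,m+y*Y+x*HX).round(0))
E
```

```text
clock: 1.97
eef_pos: [0.5401, 0.2047, 0.3511]
tool_rot: [0.594, 0.759, 0.211, 0.164]
ft_force: [-0.5, -0.2, -0.1]
grip_width: 0.0856
grasp_force: 0.0
shift [-0.0043 -0.0022  0.0004]
turn [ 0.0001 -0.0001 -0.0003]
-0.06 -0.01 [313. 350.]
-0.06 0.01 [347. 350.]
0 -0.01 [312. 254.]
0 0.01 [348. 254.]
0.06 -0.01 [310. 142.]
0.06 0.01 [349. 142.]
```

View pics/w1.png

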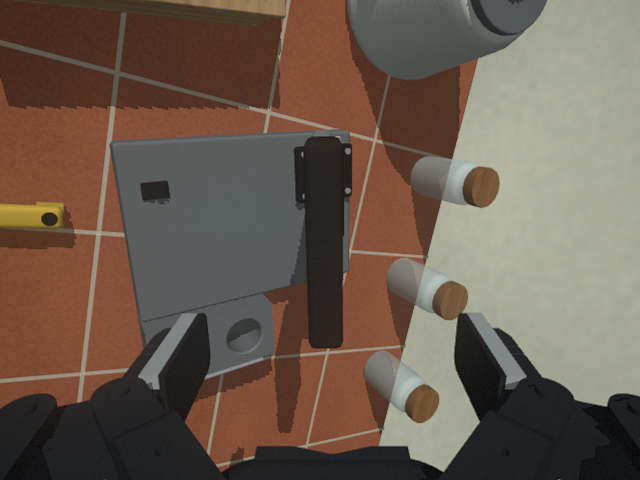

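The rail is at image columns 306–341, against 313–348 predicted, so it is 4 mm further toward −HX. It spans rows 138–348, which is centred. I'm going down along the mast to grip it.

```bash
python3 -m pendant '[0,-0.01,0.04,0,0,0,1,0,-0.01,0.08,0,0,0,1,0,-0.01,0.12,0,0,0,1,0,-0.01,0.16,0,0,0,1,0,-0.01,0.19,0,0,0,1,0,-0.01,0.21,0,0,0,1,0,-0.01,0.21,0,0,0,1,0,-0.01,0.21,0,0,0,0,0,-0.01,0.21,0,0,0,0,0,-0.01,0.21,0,0,0,0]'
python3 -m pendant '[0,0,0,0,0,0,0,0,0,0,0,0,0,0,0,0,0,0,0,0,0,0,0,0,0,0,0,0,0,0,0,0,0,0,0,0,0,0,0,0,0,0,0,0,0,0,0,0,0,0,0,0,0,0,0,0,0,0,0,0,0,0,0,0,0,0,0,0,0,0]'
```

```text
clock: 2.85
eef_pos: [0.5892, 0.2164, 0.2601]
tool_rot: [0.594, 0.758, 0.212, 0.165]
ft_force: [0.2, -1.0, 0.1]
grip_width: 0.0518
grasp_force: 0.0
clock: 3.68
eef_pos: [0.5892, 0.2163, 0.2589]
tool_rot: [0.594, 0.759, 0.211, 0.165]
ft_force: [-1.1, -0.0, 3.4]
grip_width: 0.0191
grasp_force: 60.6
```

```bash
python3 -m pendant '[0,0,-0.02,0,0,0,0,0,0,-0.04,0,0,0,0,0,0,-0.06,0,0,0,0,0,0,-0.08,0,0,0,0,0,0,-0.1,0,0,0,0,0,0,-0.12,0,0,0,0,0,0,-0.14,0,0,0,0,0,0,-0.15,0,0,0,0,0,0,-0.155,0,0,0,0,0,0,-0.155,0,0,0,0]'
python3 - <<'E'
from h import *
o=bot.get_obs();d=o['eef_pos']-np.array([.5892,.2163,.2589]);print(d@M,d@HX,d@Y,np.array(o['ft_force'])@M)
E
```

```text
clock: 4.52
eef_pos: [0.5509, 0.2064, 0.3249]
tool_rot: [0.594, 0.759, 0.211, 0.165]
ft_force: [3.2, 0.2, 1.2]
grip_width: 0.0193
grasp_force: 60.7
0.07698962141385458 6.628363456117768e-05 -0.00035060804181030015 -0.5483415652317242
```

Moving smoothly. I'll continue in small steps to the stop.

```bash
python3 -m pendant '[0,0,-0.003,0,0,0,0,0,0,-0.006,0,0,0,0,0,0,-0.009,0,0,0,0,0,0,-0.012,0,0,0,0,0,0,-0.015,0,0,0,0,0,0,-0.018,0,0,0,0,0,0,-0.02,0,0,0,0,0,0,-0.022,0,0,0,0,0,0,-0.024,0,0,0,0,0,0,-0.024,0,0,0,0]'
python3 - <<'E'
from h import *
o=bot.get_obs();d=o['eef_pos']-np.array([.5892,.2163,.2589]);print(d@M,d@HX,d@Y,np.array(o['ft_force'])@M)
E
```

```text
clock: 5.35
eef_pos: [0.5487, 0.2058, 0.3284]
tool_rot: [0.595, 0.759, 0.209, 0.165]
ft_force: [45.2, 11.8, -34.6]
grip_width: 0.019
grasp_force: 61.6
0.08117284501718035 -8.293724342534718e-05 -0.00037706189866880147 -53.66668553167799
```

End stop reached at 54 N. I'll relax slightly, release and back off along the mast.

```bash
python3 -m pendant '[0,0,0.008,0,0,0,0,0,0,0.016,0,0,0,0,0,0,0.016,0,0,0,0,0,0,0.016,0,0,0,0,0,0,0.016,0,0,0,1,0,0,0.016,0,0,0,1,0,0,0.016,0,0,0,1,0,0,0.016,0,0,0,1,0,0,0.016,0,0,0,1,0,0,0.016,0,0,0,1]'
python3 - <<'E'
from h import *
o=bot.get_obs();d=o['eef_pos']-np.array([.5892,.2163,.2589]);print(d@M,d@HX,d@Y,np.array(o['ft_force'])@M)
s=snap('scene');save(s,'lk.png',(340,240,500,480),2.5)
E
```

```text
clock: 6.18
eef_pos: [0.5478, 0.206, 0.3284]
tool_rot: [0.594, 0.759, 0.211, 0.164]
ft_force: [-0.3, 0.4, 0.1]
grip_width: 0.0851
grasp_force: 0.0
0.08148678337947164 -0.0007468518958964747 3.10335692911229e-05 0.22983749734242948
```

View pics/lk.png

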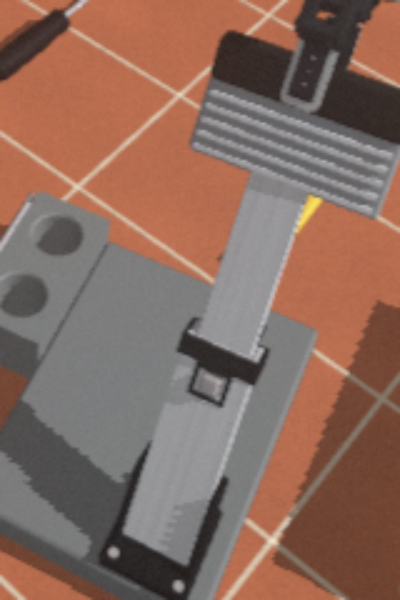

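The lock button is visible, standing out in the window at crop pixel (208,383). Next I retreat and go to the first cell.

```bash
python3 -m pendant '[0,0,-0.08,0,0,0,1,0,0,-0.16,0,0,0,1,0,0,-0.2,0,0,0,1,0,0,-0.2,0,0,0,1,0,0,-0.2,0,0,0,1,0,0,-0.2,0,0,0,1,0,0,-0.2,0,0,0,1,0,0,-0.2,0,0,0,1,0,0,-0.2,0,0,0,1,0,0,-0.2,0,0,0,1]'
python3 - <<'E'
from h import *
print(bot.get_obs()['joint_pos'].round(2))
togo([.514,-.143,.2],qdown(1));togo([.514,-.143,.2],qdown(-1))
E
```

```text
clock: 7.07
eef_pos: [0.4981, 0.1935, 0.4129]
tool_rot: [0.594, 0.759, 0.21, 0.164]
ft_force: [0.2, -1.1, 0.1]
grip_width: 0.0855
grasp_force: 0.0
[ 0.42 -0.1  -0.1   1.04 -0.09  1.72]
shift [-0.6611 -0.3308  0.2979]
turn [ 0.1345  0.1347 -0.4874]
shift [-0.6611 -0.3308  0.2979]
turn [ 0.1346 -0.1345  0.4861]
```

```bash
python3 -m pendant '[-0.661,-0.331,0.298,0.135,0.135,-0.487,0.8,-0.661,-0.331,0.298,0.135,0.135,-0.487,0.8,-0.661,-0.331,0.298,0.135,0.135,-0.487,0.8,-0.661,-0.331,0.298,0.135,0.135,-0.487,0.8,-0.661,-0.331,0.298,0.135,0.135,-0.487,0.8,-0.661,-0.331,0.298,0.135,0.135,-0.487,0.8,-0.661,-0.331,0.298,0.135,0.135,-0.487,0.8,-0.661,-0.331,0.298,0.135,0.135,-0.487,0.8,-0.661,-0.331,0.298,0.135,0.135,-0.487,0.8,-0.661,-0.331,0.298,0.135,0.135,-0.487,0.8]'
python3 - <<'E'
from h import *
print(bot.get_obs()['joint_pos'].round(2))
togo([.514,-.143,.17],qdown(1))
E
```

```text
clock: 7.9
eef_pos: [0.5137, -0.1299, 0.209]
tool_rot: [0.109, 0.99, 0.07, 0.055]
ft_force: [0.0, 0.3, -0.3]
grip_width: 0.0684
grasp_force: 0.0
[-0.33  0.27 -0.1   1.13  0.16 -0.11]
shift [ 0.0009 -0.0369  0.0736]
turn [ 0.0401  0.0407 -0.1471]
```

```bash
python3 -m pendant '[0.001,-0.037,0.074,0.04,0.041,-0.147,0.8,0.001,-0.037,0.074,0.04,0.041,-0.147,0.8,0.001,-0.037,0.074,0.04,0.041,-0.147,0.8,0.001,-0.037,0.074,0.04,0.041,-0.147,0.8,0.001,-0.037,0.074,0.04,0.041,-0.147,0.8,0.001,-0.037,0.074,0.04,0.041,-0.147,0.8,0.001,-0.037,0.074,0.04,0.041,-0.147,0.8,0.001,-0.037,0.074,0.04,0.041,-0.147,0.8,0.001,-0.037,0.074,0.04,0.041,-0.147,0.8,0.001,-0.037,0.074,0.04,0.041,-0.147,0.8]'
python3 - <<'E'
from h import *
c=snap('wrist');save(c,'w2.png');togo([.514,-.143,.17],qdown(1))
print(proj(c,[.514,-.143,.0585]),proj(c,[.514,-.143,0]),bot.get_obs()['joint_pos'].round(2))
E
```

```text
clock: 8.73
eef_pos: [0.5138, -0.1411, 0.1713]
tool_rot: [-0.119, 0.993, 0.001, 0.001]
ft_force: [-0.8, -0.6, 0.2]
grip_width: 0.0679
grasp_force: 0.0
shift [ 0.0005 -0.0039  0.0026]
turn [ 0.0004  0.0004 -0.002 ]
[328.22647226 242.50180358] [328.7587247  215.97358635] [-0.27  0.36 -0.06  1.15  0.   -0.51]
```

View pics/w2.png

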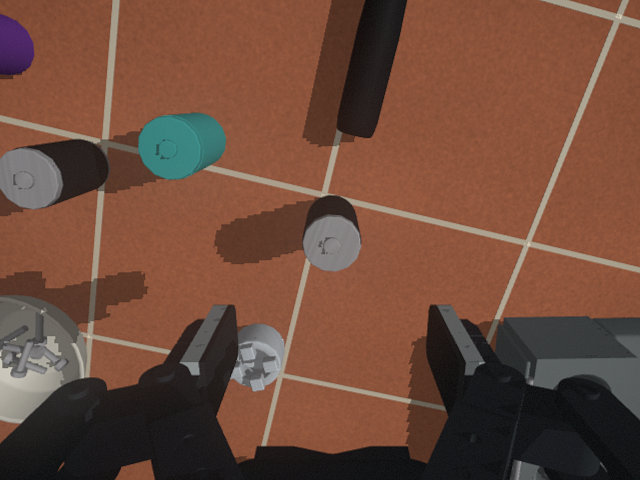

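The cell's steel top with its nub is at (332,243), within 2 mm of predicted. The tool is centred on it, so I go straight down and grip.

```bash
python3 -m pendant '[0,0.001,0.06,0,0,0,0.8,0,0.001,0.12,0,0,0,0.8,0,0.001,0.17,0,0,0,0.8,0,0.001,0.21,0,0,0,0.8,0,0.001,0.232,0,0,0,0.8,0,0.001,0.232,0,0,0,0.8,0,0.001,0.232,0,0,0,0,0,0.001,0.232,0,0,0,0,0,0.001,0.232,0,0,0,0,0,0.001,0.232,0,0,0,0]'
python3 -m pendant '[0,0,0,0,0,0,0,0,0,0,0,0,0,0,0,0,0,0,0,0,0,0,0,0,0,0,0,0,0,0,-0.06,0,0,0,0,0,0,-0.12,0,0,0,0,0,0,-0.18,0,0,0,0,0,0,-0.2,0,0,0,0,0,0,-0.2,0,0,0,0,0,0,-0.2,0,0,0,0]'
python3 - <<'E'
from h import *
t=snap('top')
# refine well centres: dark circle in top view
im=cv2.cvtColor(t['pixels'],cv2.COLOR_RGB2GRAY)
for u,v in((235,199),(241,227)):
    p=cv2.resize(im[v-16:v+16,u-16:u+16],None,fx=8,fy=8,interpolation=cv2.INTER_CUBIC)
    c=cv2.HoughCircles(p,cv2.HOUGH_GRADIENT,1,200,param1=80,param2=10,minRadius=50,maxRadius=90);print(c)
c=snap('wrist');save(c,'w3.png')
E
```

```text
clock: 9.62
eef_pos: [0.5152, -0.1406, 0.0567]
tool_rot: [-0.119, 0.993, 0.0, 0.002]
ft_force: [-0.3, -0.1, 3.1]
grip_width: 0.0322
grasp_force: 59.7
clock: 10.45
eef_pos: [0.5136, -0.1402, 0.1547]
tool_rot: [-0.119, 0.993, 0.001, 0.0]
ft_force: [0.2, -0.6, -3.7]
grip_width: 0.0323
grasp_force: 60.0
None
None
```

Run:
```python
from h import *
togo([.644,.056,.18],qdown(1))
```

```text
shift [-0.3484  0.3186 -0.054 ]
turn [ 0.0011 -0.0009 -0.0017]
```

```bash
python3 -m pendant '[-0.348,0.319,-0.054,0,0,0,0,-0.348,0.319,-0.054,0,0,0,0,-0.348,0.319,-0.054,0,0,0,0,-0.348,0.319,-0.054,0,0,0,0,-0.348,0.319,-0.054,0,0,0,0,-0.348,0.319,-0.054,0,0,0,0,-0.348,0.319,-0.054,0,0,0,0,-0.348,0.319,-0.054,0,0,0,0,-0.348,0.319,-0.054,0,0,0,0,-0.348,0.319,-0.054,0,0,0,0]'
python3 - <<'E'
from h import *
c=snap('wrist');save(c,'w4.png');togo([.644,.056,.18],qdown(1))
print(proj(c,[.58,.041,.055]),proj(c,[.644,.056,.055]),bot.get_obs()['joint_pos'].round(2))
E
```

```text
clock: 11.38
eef_pos: [0.6438, 0.0546, 0.1807]
tool_rot: [-0.119, 0.993, 0.001, -0.002]
ft_force: [0.1, 0.2, -1.3]
grip_width: 0.0324
grasp_force: 60.1
shift [-0.0008  0.0031  0.0026]
turn [ 0.0005 -0.0006 -0.0023]
[334.55352865 124.99460183] [333.56127644 237.64206157] [ 0.08  0.57  0.31  1.31  0.   -0.15]
```

View pics/w4.png

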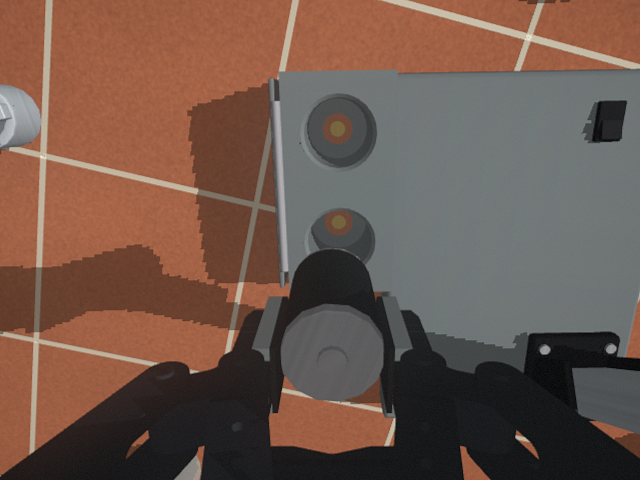

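The wrist view shows both wells: near mouth at about (340,130), far at about (340,243), and the held cell's top at about (333,355). I'll refine with a circle fit and check the camera bias on the held cell.

Run:
```python
from h import *
c=snap('wrist');g=cv2.medianBlur(cv2.cvtColor(c['pixels'],cv2.COLOR_RGB2GRAY),5)
p=g[75:190,285:400]
h=cv2.HoughCircles(p,cv2.HOUGH_GRADIENT,1,100,param1=60,param2=12,minRadius=30,maxRadius=42);print('near',h+[[[285,75,0]]] if h is not None else h)
p=g[290:420,260:410]
h2=cv2.HoughCircles(p,cv2.HOUGH_GRADIENT,1,100,param1=60,param2=12,minRadius=42,maxRadius=60);print('held',h2+[[[260,290,0]]] if h2 is not None else h2)
o=bot.get_obs();e=o['eef_pos'];print('held pred',proj(c,e+[0,0,.0018]),proj(c,e+[0.01,0,.0018]))
u,v=h[0,0,:2]+[285,75]
n=onz(c,u,v,.055);print('near',n,'far',n+.064*X)
togo(np.r_[(n+.064*X)[:2],.14],qdown(1))
```

```text
near [[[338.5        130.5         38.09999847]]]
held [[[334.5        351.5         49.20000076]]]
held pred [331.66673438 360.70014053] [324.36300353 386.88338723]
near [0.58272803 0.04366004 0.055     ] far [0.64482696 0.05914304 0.055     ]
shift [-0.0035  0.0089  0.0836]
turn [ 0.0005 -0.0003 -0.0023]
```

```bash
python3 -m pendant '[-0.008,0.007,0.04,0,0,0,0,-0.008,0.007,0.08,0,0,0,0,-0.008,0.007,0.11,0,0,0,0,-0.008,0.007,0.125,0,0,0,0,-0.008,0.007,0.13,0,0,0,0,-0.008,0.007,0.134,0,0,0,0,-0.008,0.007,0.138,0,0,0,0,-0.008,0.007,0.142,0,0,0,0,-0.008,0.007,0.146,0,0,0,0,-0.008,0.007,0.146,0,0,0,0]'
python3 - <<'E'
from h import *
o=bot.get_obs();f=np.array(o['ft_force']);print(f@X,f@Y,f@Z,o['ft_torque'],bot.get_obs()['joint_pos'].round(2))
E
```

```text
clock: 12.32
eef_pos: [0.6483, 0.0602, 0.1097]
tool_rot: [-0.119, 0.993, 0.001, 0.001]
ft_force: [-1.6, 0.5, -0.9]
grip_width: 0.0327
grasp_force: 60.3
-1.4620189781037574 0.9204364430443823 -0.9313858197869799 [ 0.02666324 -0.02457203  0.03711109] [ 0.09  0.63  0.21  1.15  0.   -0.15]
```

```bash
python3 -m pendant '[0,0,0.006,0,0,0,0,0,0,0.012,0,0,0,0,0,0,0.018,0,0,0,0,0,0,0.024,0,0,0,0,0,0,0.03,0,0,0,0,0,0,0.036,0,0,0,0,0,0,0.042,0,0,0,0,0,0,0.046,0,0,0,0,0,0,0.05,0,0,0,0,0,0,0.05,0,0,0,0]'
python3 - <<'E'
from h import *
o=bot.get_obs();f=np.array(o['ft_force']);print(f@X,f@Y,f@Z,o['ft_torque'])
E
```

```text
clock: 13.15
eef_pos: [0.6479, 0.0603, 0.0838]
tool_rot: [-0.119, 0.993, 0.001, -0.0]
ft_force: [-0.7, -0.0, -0.8]
grip_width: 0.0322
grasp_force: 60.3
-0.6742279635225803 0.15926323666933415 -0.828160151083608 [ 0.00505494 -0.00928298  0.00042624]
```

The cell went in freely, so I release it and rise.

```bash
python3 -m pendant '[0,0,0,0,0,0,0.7,0,0,0,0,0,0,0.7,0,0,0,0,0,0,0.7,0,0,0,0,0,0,0.7,0,0,0,0,0,0,0.7,0,0,-0.06,0,0,0,0.7,0,0,-0.12,0,0,0,0.7,0,0,-0.18,0,0,0,0.7,0,0,-0.2,0,0,0,0.7,0,0,-0.2,0,0,0,0.7]'
python3 - <<'E'
from h import *
togo([.516,-.313,.17],qdown(1))
s=snap('scene');save(s,'s2.png',(310,290,430,390),4)
for z in(.069,.0665,.055): print(z,proj(s,[.6465,.0595,z]))
E
```

```text
clock: 13.98
eef_pos: [0.6505, 0.0603, 0.1889]
tool_rot: [-0.119, 0.993, 0.001, 0.004]
ft_force: [-0.0, -0.5, 0.4]
grip_width: 0.0597
grasp_force: 0.0
shift [ 0.4384 -0.6618  0.0337]
turn [ 0.0001  0.0029 -0.0017]
0.069 [348.01668347 353.11734249]
0.0665 [347.99267266 353.87481632]
0.055 [347.88332287 357.32449673]
```

View pics/s2.png

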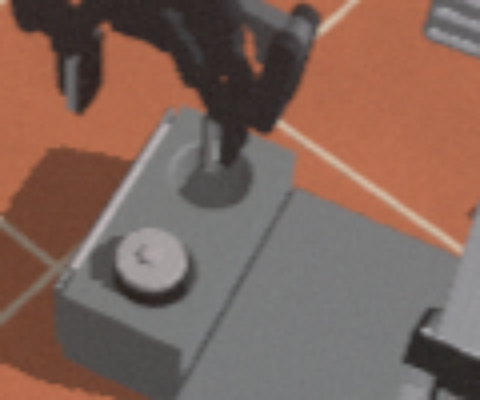

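The cell is seated, with its top at scene (348,354), which matches the 14 mm stand-out. Now the second cell.

```bash
python3 -m pendant '[0.438,-0.662,0.034,0,0.003,-0.002,0.8,0.438,-0.662,0.034,0,0.003,-0.002,0.8,0.438,-0.662,0.034,0,0.003,-0.002,0.8,0.438,-0.662,0.034,0,0.003,-0.002,0.8,0.438,-0.662,0.034,0,0.003,-0.002,0.8,0.438,-0.662,0.034,0,0.003,-0.002,0.8,0.438,-0.662,0.034,0,0.003,-0.002,0.8,0.438,-0.662,0.034,0,0.003,-0.002,0.8,0.438,-0.662,0.034,0,0.003,-0.002,0.8,0.438,-0.662,0.034,0,0.003,-0.002,0.8]'
python3 -m pendant '[0,0,0,0,0,0,0.8,0,0,0,0,0,0,0.8,0,0,0,0,0,0,0.8,0,0,0,0,0,0,0.8,0,0,0,0,0,0,0.8,0,0,0,0,0,0,0.8,0,0,0,0,0,0,0.8,0,0,0,0,0,0,0.8,0,0,0,0,0,0,0.8,0,0,0,0,0,0,0.8]'
python3 - <<'E'
from h import *
c=snap('wrist');save(c,'w5.png');togo([.516,-.313,.17],qdown(1))
print(proj(c,[.516,-.313,.0585]))
E
```

```text
clock: 14.87
eef_pos: [0.5103, -0.3165, 0.1638]
tool_rot: [-0.12, 0.993, 0.001, -0.007]
ft_force: [0.7, 0.5, -0.0]
grip_width: 0.0682
grasp_force: 0.0
clock: 15.7
eef_pos: [0.5139, -0.3131, 0.1669]
tool_rot: [-0.122, 0.992, 0.0, -0.004]
ft_force: [-0.9, -0.4, -1.0]
grip_width: 0.0683
grasp_force: 0.0
shift [-0.0043 -0.0007 -0.0063]
turn [ 0.0004 -0.0028  0.0003]
[330.84089536 250.57283408]
```

View pics/w5.png

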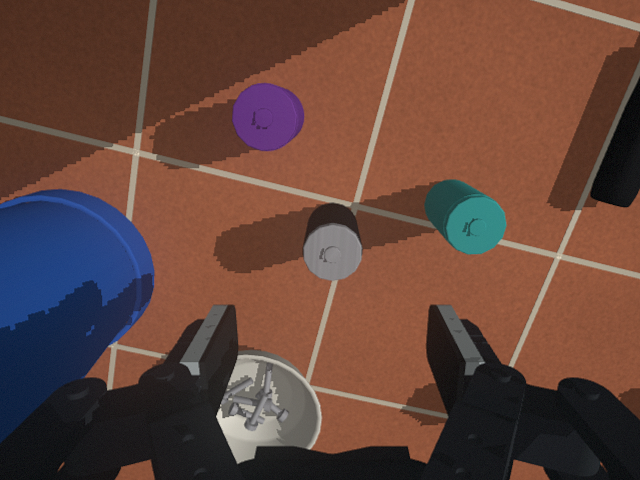

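The cell top with its nub is at (333,251), with purple at (268,117), turquoise at (475,222), and the pitcher clear on the left. Descending and gripping.

```bash
python3 -m pendant '[0,0,0.06,0,-0.002,0,0.8,0,0,0.12,0,-0.003,0,0.8,0,0,0.17,0,-0.003,0,0.8,0,0,0.205,0,-0.003,0,0.8,0,0,0.222,0,-0.003,0,0.8,0,0,0.222,0,-0.003,0,0.8,0,0,0.222,0,-0.003,0,0,0,0,0.222,0,-0.003,0,0,0,0,0.222,0,-0.003,0,0,0,0,0.222,0,-0.003,0,0]'
python3 -m pendant '[0,0,0,0,0,0,0,0,0,0,0,0,0,0,0,0,0,0,0,0,0,0,0,-0.06,0,0,0,0,0,0,-0.12,0,0,0,0,0,0,-0.18,0,0,0,0,0,0,-0.24,0,0,0,0,0,0,-0.26,0,0,0,0,0,0,-0.26,0,0,0,0,0,0,-0.26,0,0,0,0]'
python3 - <<'E'
from h import *
togo([.5837,.0435,.18],qdown(1))
E
```

```text
clock: 16.58
eef_pos: [0.514, -0.3141, 0.0579]
tool_rot: [-0.122, 0.992, -0.0, 0.002]
ft_force: [1.0, 0.9, 4.5]
grip_width: 0.0326
grasp_force: 59.6
clock: 17.42
eef_pos: [0.5126, -0.3135, 0.1852]
tool_rot: [-0.122, 0.992, 0.001, 0.0]
ft_force: [-0.4, 0.1, -1.6]
grip_width: 0.0324
grasp_force: 60.0
shift [-0.3113  0.658   0.0116]
turn [0.0005 0.0002 0.0003]
```

```bash
python3 -m pendant '[-0.31,0.658,0.012,0,0,0,0,-0.31,0.658,0.012,0,0,0,0,-0.31,0.658,0.012,0,0,0,0,-0.31,0.658,0.012,0,0,0,0,-0.31,0.658,0.012,0,0,0,0,-0.31,0.658,0.012,0,0,0,0,-0.31,0.658,0.012,0,0,0,0,-0.31,0.658,0.012,0,0,0,0,-0.31,0.658,0.012,0,0,0,0,-0.31,0.658,0.012,0,0,0,0]'
python3 - <<'E'
from h import *
c=snap('wrist');save(c,'w6.png');g=cv2.medianBlur(cv2.cvtColor(c['pixels'],cv2.COLOR_RGB2GRAY),5)
p=g[290:420,260:410]
h2=cv2.HoughCircles(p,cv2.HOUGH_GRADIENT,1,100,param1=60,param2=12,minRadius=42,maxRadius=60);print('held',h2+[[[260,290,0]]])
print(proj(c,bot.get_obs()['eef_pos']+[0,0,.0018]))
togo([.5835,.0447,.11],qdown(1))
E
```

```text
clock: 18.25
eef_pos: [0.5823, 0.0493, 0.1768]
tool_rot: [-0.126, 0.992, 0.002, -0.002]
ft_force: [-0.4, -0.1, -1.3]
grip_width: 0.0323
grasp_force: 60.2
held [[[328.5        361.5         47.79999924]]]
[323.47326284 356.12993647]
shift [-0.003  -0.0046  0.1338]
turn [ 0.0008 -0.0015  0.0021]
```

View pics/w6.png

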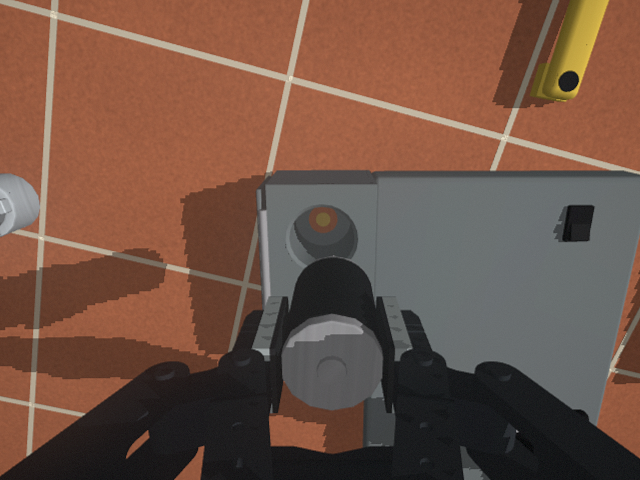

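The near well is centred at about (322,237), the held cell at about (333,361), and the arm is still settling. I'll descend to just above the mouth and re-read.

```bash
python3 -m pendant '[0.001,0.001,0.03,0,0,0,0,0.001,0.001,0.06,0,0,0,0,0.001,0.001,0.09,0,0,0,0,0.001,0.001,0.11,0,0,0,0,0.001,0.001,0.12,0,0,0,0,0.001,0.001,0.12,0,0,0,0,0.001,0.001,0.12,0,0,0,0,0.001,0.001,0.12,0,0,0,0,0.001,0.001,0.12,0,0,0,0,0.001,0.001,0.12,0,0,0,0]'
python3 - <<'E'
from h import *
togo([.583,.0445,.084],qdown(1))
c=snap('wrist');g=cv2.medianBlur(cv2.cvtColor(c['pixels'],cv2.COLOR_RGB2GRAY),5)
p=g[290:420,260:410]
h2=cv2.HoughCircles(p,cv2.HOUGH_GRADIENT,1,100,param1=60,param2=12,minRadius=42,maxRadius=60);print('held',h2+[[[260,290,0]]])
E
```

```text
clock: 19.13
eef_pos: [0.5833, 0.0437, 0.1213]
tool_rot: [-0.122, 0.992, 0.001, 0.001]
ft_force: [-0.1, 0.6, -1.3]
grip_width: 0.0324
grasp_force: 60.2
shift [0.0003 0.0016 0.0747]
turn [0.0004 0.0008 0.0003]
held [[[331.5        360.5         50.29999924]]]
```

```bash
python3 -m pendant '[0,0.001,0.01,0,0,0,0,0,0.001,0.018,0,0,0,0,0,0.001,0.024,0,0,0,0,0,0.001,0.028,0,0,0,0,0,0.001,0.032,0,0,0,0,0,0.001,0.036,0,0,0,0,0,0.001,0.04,0,0,0,0,0,0.001,0.04,0,0,0,0,0,0.001,0.04,0,0,0,0,0,0.001,0.04,0,0,0,0]'
```

```text
clock: 20.02
eef_pos: [0.5824, 0.0442, 0.1003]
tool_rot: [-0.122, 0.992, 0.001, 0.0]
ft_force: [-0.7, -1.0, -1.1]
grip_width: 0.0322
grasp_force: 60.5
```

```bash
python3 -m pendant '[0,0,0.005,0,0,0,0,0,0,0.01,0,0,0,0,0,0,0.015,0,0,0,0,0,0,0.02,0,0,0,0,0,0,0.025,0,0,0,0,0,0,0.03,0,0,0,0,0,0,0.032,0,0,0,0,0,0,0.032,0,0,0,0,0,0,0.032,0,0,0,0,0,0,0.032,0,0,0,0]'
```

```text
clock: 20.85
eef_pos: [0.5824, 0.0443, 0.0843]
tool_rot: [-0.122, 0.992, 0.001, 0.0]
ft_force: [-0.8, -0.7, -2.1]
grip_width: 0.0324
grasp_force: 60.4
```

```bash
python3 -m pendant '[0,0,0,0,0,0,0.7,0,0,0,0,0,0,0.7,0,0,0,0,0,0,0.7,0,0,0,0,0,0,0.7,0,0,0,0,0,0,0.7,0,0,-0.06,0,0,0,0.7,0,0,-0.12,0,0,0,0.7,0,0,-0.18,0,0,0,0.7,0,0,-0.24,0,0,0,0.7,0.1,0,-0.3,0,0,0,0.7]'
python3 -m pendant '[0.06,-0.06,-0.06,0,0,0,0.7,0.12,-0.12,-0.1,0,0,0,0.7,0.18,-0.18,-0.1,0,0,0,0.7,0.2,-0.2,-0.1,0,0,0,0.7,0.2,-0.2,-0.1,0,0,0,0.7,0.2,-0.2,-0.1,0,0,0,0.7,0.2,-0.2,-0.1,0,0,0,0.7,0.2,-0.2,-0.1,0,0,0,0.7,0.2,-0.2,-0.1,0,0,0,0.7,0.2,-0.2,-0.1,0,0,0,0.7]'
python3 - <<'E'
from h import *
s=snap('scene');save(s,'s3.png',(200,200,520,440),2.5)
for x,y in((.6465,.0595),(.5835,.0445)): print(proj(s,[x,y,.0665]))
E
```

```text
clock: 21.68
eef_pos: [0.5534, 0.0364, 0.228]
tool_rot: [-0.123, 0.992, 0.001, 0.004]
ft_force: [1.5, 0.9, 1.6]
grip_width: 0.0599
grasp_force: 0.0
clock: 22.52
eef_pos: [0.4754, -0.0851, 0.2751]
tool_rot: [-0.123, 0.992, 0.001, -0.0]
ft_force: [-0.4, 0.9, -0.5]
grip_width: 0.0599
grasp_force: 0.0
[347.99267266 353.87481632]
[363.38287674 329.94596963]
```

View pics/s3.png

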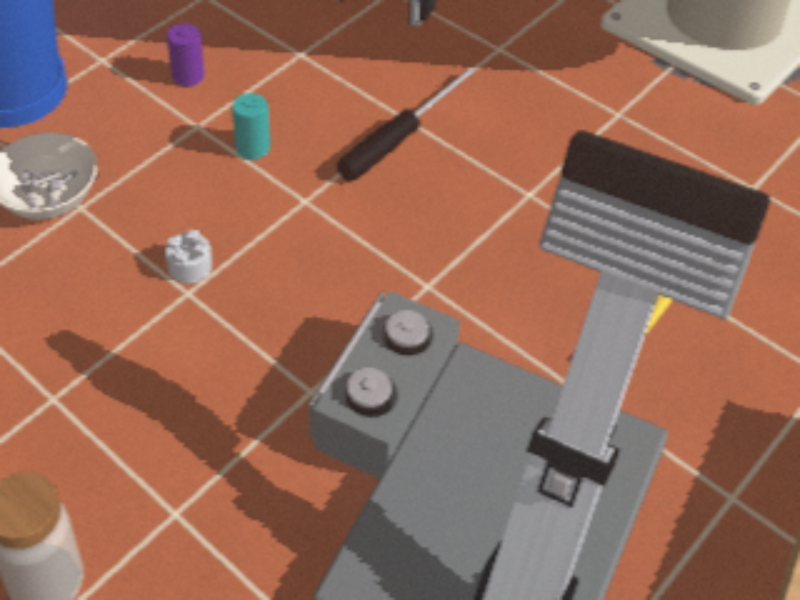

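The picture shows both cells seated with equal stand-out, at crop (370,389) and (407,330). The lock button is out at (560,485), the other things are undisturbed, and the arm is clear.

```bash
python3 -c "
from workcell import bot
print(bot.job_done())"
```

```text
the job is handed in; nothing more can be done
None
```

I put both cells in their wells, nub up and fully down, pulled the lamp head up until it locked, and handed the job in; the last camera view showed the lock button out, nothing else disturbed and the arm clear, though handing in returned no verdict.

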